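Load a brass contact pad under the sprung clip of the sensor carriage

ROBOT

A 6-joint arm with a two-finger parallel gripper is mounted at the origin on the work surface. World frame = base frame: x ahead of the robot, y to its left, z up, the work surface at z = 0. Lengths are in m, angles in rad, forces in N, time in s.
With the tool pointing down it reaches from about 0.325 to 0.9 m from the base axis. Payload 6.1 kg.
Tool frame: the origin (TCP) lies at the centre of the arm's flange, where the gripper is bolted on; the fingertips stand 182 mm ahead of it and the grasp point (between the pads) lies 164 mm ahead of it; z points along the fingers, y is the line along which they close (so a half turn about z gives the same grasp; the last joint's range is limited). The gripper opens to 87 mm and grips with 3 to 60 N. Pads are 19 mm wide; open, the fingers measure 117 mm over their backs; the gripper's body (75 mm by 190 mm) begins 51 mm behind the grasp point.
Start: joints at [-1.389, 0.22, 1.526, -0, 1.395, -0.126], TCP at [0.189, -0.596, 0.405] pointing down, gripper open.
Joint ranges: [-2.98, 2.98], [-0.91, 2.08], [0.09, 2.57], [-1.24, 4.39], [0.2, 2.65], [-2.68, 2.68]. Speed limits (rad/s): [2.57, 2.57, 3.01, 3.14, 3.14, 3.14].

INTERFACE

Orientations are given as [roll, pitch, yaw] about the fixed x, y, z axes, in that order (R = Rz(yaw) Ry(pitch) Rx(roll)).
In Python, from workcell import get_obs, grab_frame, camera_model, finish_job, look_for, masks_of gives the robot as it stands. The module is installed in compiled form; this text tells all that it offers.
- The arm moves only by the tool apply_moves, never from a script. Its arguments are lists of equal length, an entry for each row: "linear": the shift along the tool's x, y, z in mm, a list of three; "twist": the turn, a rotation vector about the tool's x, y, z in degrees, a list of three; "claw": the opening, from -1 (shut) to 1 (fully open), so that 0 is half open. A call has 1 to 5 rows; each row is the pose to reach, as a shift and turn from the pose commanded when the call began, along the tool's axes at that moment; what a row does not reach only later rows make up. A row lasts 1/8 s, in which the tool goes at most 62.5 mm and 10.7 degrees, less where a joint would pass 70% of its speed; a pose out of reach is approached as far as the arm can. A call with a gripper value outside its range is refused whole. The fingers move at their own pace and stop on an object; "newtons" is the grip in N (left out, the last holds). Time passes only in rows, so rows that repeat a pose let the fingers close. It gives the time, the measured TCP pose, the force, the opening and the grip force at its end, in the units of the state.
- get_obs(): the state, without advancing time (a new reading comes with each control period).
- grab_frame(name): name is "scene" or "side" or "wrist"; returns (picture, depth): 384x512x3 uint8, red, green, blue; 384x512 float32, m along the optical axis (not along the pixel's ray), 0 where there is no reading.
- camera_model(name): a dict with "fx", "fy", "cx", "cy" (pixels), "R" (3x3) and "t" (3): a world point X has camera coordinates R X + t; the wrist camera has in their place "mount" (4x4, takes a point from camera to tool coordinates, whose origin is the TCP and whose axes are the flange's). Camera axes: x right, y down, z forward; pixel columns grow to the right and rows downward; lengths in m; the calibration is good to about 2 mm. The wrist camera is an equidistant fisheye: a pixel r from the principal point sees the ray r / f radians off the axis. A picture is of the moment at which its call begins: read the wrist's pose just before it. camera_model takes no time and is no camera call.
- finish_job(): hands the job in; it is judged then, once.
Trained networks look in the newest picture that a camera, given by its name, has taken for a name from the list of things; names that differ only in an ending like _2 or _b are one class to them, and where a whole thing is asked for, a point or a joint stands for the part that bears it (a point fixed in the world has none). Each returns a list of dicts, best first, with "score" (0 to 1); they miss things now and then, are a little off and sometimes report something else, mostly with a low value. They report only what shows in the picture. A call takes as long as a camera call.
- look_for(camera, query): "bbox" ([centre column, centre row, width, height] in pixels, round what is visible of it).
- masks_of(camera, query): "region" (384x512 bool, what is visible of it) and "bbox" ([centre column, centre row, width, height] in pixels, round what is visible of it).
The state is a dict: "clock": time; "joint_pos": joint angles; "dq": joint speeds; "joint_efforts": joint torques, N m; "eef_pos": TCP position; "tool_rot": TCP orientation; "contact_force": force on the tool from outside, world axes, zero at the start; "ft_torque": the same for the moment, N m; "width": opening from 0.0 (shut) to 1.0 (fully open); "gripper_force": force on a finger pad.
Only numpy, scipy, OpenCV 4.12 (cv2) and the standard library are available. Lean on these libraries where they do the work, as an engineer would, in place of code of your own. Each camera call takes 0.05 s, during which the arm holds its last target. There are 200 camera calls.

TASK

Load the brass contact pad that lies in the channel of the sensor carriage: hold the clip's red thumb plate down with one fingertip so that its nose rises, and meanwhile push the pad with the other fingertip along the channel, under the nose, until it is fully home against the stop. Keep the clip down until the pad is home, then let the clip close on it and draw the hand clear. The pad is only pushed, never picked up, and everything else stays where it is.

Things in the scene. Friction and masses are not known exactly. Their poses are not given: they have to be found in the camera images.
- carriage: Grey and aluminium sensor carriage, locked on a steel dovetail slide. Origin: on the bed the pad slides on (72 mm above the counter), mid-width, at the foot of the stop. z up, +y along the slide to the open loading end, x across. Channel 55 mm wide between 5 mm high cheeks, y 0 to 46 mm; stop 4.5 mm high. Grey saddle: 86 mm wide, y -58 to 58, top 22 mm below the bed.
- notch (a point): Middle of the finger notch, at bed level, carriage y = 32 mm. From y = 18 to 46 the bed is only two side arms; between them this notch, 34 mm wide (x), is open upwards and at the loading end, and 22 mm deep, so that a fingertip can go down below bed level behind the pad.
- pivot (a point): Middle of the clip's pivot (axis along x): carriage y = -14, 9 mm above the bed. A lug stands each side of it (x 16 to 21 mm out, y -20 to -5, to 15 mm above the bed). From here the clip's arm runs to +y over the stop to its nose, and down to -y to its thumb plate. A sensor barrel lies along the carriage's +x side, x 40 to 68 mm, no higher than 6 mm above the bed.
- pad: Brass contact pad to load: flat block 52 (x) by 26 (y) by 6 mm thick, 60 to 80 g, two countersunk holes. Origin: centre of its underside, axes about parallel to the carriage's. It lies loose on the bed in the channel, origin at carriage y = 26 to 33 mm, outside the clip. Home, its inner long edge rests on the stop: origin at carriage x = 0, y = 13, z = 0 mm (x within 1.5 mm).
- clip (a joint): Angle of the sprung rocker clip, rad. 0 = shut: its nose (24 mm wide, carriage y 5 to 10 mm, blunt front) stands 3 mm above the bed and blocks the 6 mm pad. Pressing the thumb plate raises the nose: at about 0.16 it would rest on a pad, above 0.22 a pad passes freely, 0.5 is the end stop. Spring: about 3 N at the plate's middle starts it, 6 N gives 0.35.
- thumb (a point): Top of the clip's red ribbed thumb plate, 26 mm from the pivot: carriage y = -40, z = +5.6 mm when shut. It sinks 7 mm for 0.3 rad, 12 mm at the end stop: a fingertip on it is then below bed level. Plate 30 mm wide (x), 39 mm long (y -23 to -62), free below to 22 mm under bed level. Two fingertips of one downward hand reach the plate and the pad's outer edge together.
- shoe: Sooty copper collector shoe, a channel 34 by 110 by 26 mm, lying on the counter beyond the slide. Origin under its middle. Leave alone.
- gauge_pin: Blue anodised gauge pin, 24 mm foot, 62 mm tall, standing on the counter on the robot's side of the slide. Origin under its foot. Leave alone.
- spare_pad: A second brass pad like the first, lying on the counter. Origin under its middle. Leave alone.
- tin: Round green tin, 60 mm wide, 45 mm tall, on the counter. Origin under its middle. Leave alone.
- brush: Hand brush about 160 mm long on the counter. Leave alone.
- spanner: Steel spanner about 160 mm long, lying on the counter to the right. Leave alone.

How it is judged:
By the outcome, as a careful person would: the job done as asked, in the order asked, and still so for the second after the job is handed in, with the robot touching nothing.
It also fails if it takes over 45 s, if anything falls off the work surface, if the arm or the gripper's body presses on something with over 40 N, if the wrist force passes 120 N, or if a joint passes its speed limit or range.

## Working session

There is one attempt and no reset: what is moved stays moved. The work goes in short steps, Python scripts to look and compute and a tool call to move; the robot and the scene stay as the last step left them, time stands still between calls to the robot, and variables do not carry over. Pictures are saved under pics/ and viewed, at most 10 in all, crops included, and the job is handed in when it is done.

Besides the shell and the picture viewer there is one more tool, called by a JSON object that holds its "method" and its "body". apply_moves: Moves the arm, as the interface text tells. Its arguments: {"type":"object","properties":{"linear":{"type":"array","items":{"type":"array","items":{"type":"number"}}},"twist":{"type":"array","items":{"type":"array","items":{"type":"number"}}},"claw":{"type":"array","items":{"type":"number"}},"newtons":{"type":"number"}},"required":["linear","twist","claw"]}

```bash
mkdir -p pics
cat > h.py <<'E'
import numpy as np, cv2
from workcell import *
from scipy.spatial.transform import Rotation as Ro
def save(n,p): cv2.imwrite('pics/'+n,cv2.cvtColor(p,cv2.COLOR_RGB2BGR))
def pts(cam,depth,mask):
    m=camera_model(cam); v,u=np.nonzero(mask&(depth>0)); z=depth[v,u]
    c=np.c_[(u-m['cx'])/m['fx']*z,(v-m['cy'])/m['fy']*z,z]
    return (c-np.array(m['t']))@np.array(m['R'])
E
python3 - <<'E'
from h import *
o=get_obs();print({k:np.round(v,3) for k,v in o.items()})
ims=[]
for c in ['scene','side']:
    p,d=grab_frame(c); ims.append(p)
    for q in ['pad','clip','carriage','thumb','gauge_pin']:
        for r in masks_of(c,q)[:2]:
            X=pts(c,d,r['region'])
            print(c,q,round(r['score'],2),np.round(r['bbox']),r['region'].sum(), np.round(np.median(X,0),4) if len(X) else None, np.round(np.percentile(X,[3,97],axis=0),3).tolist() if len(X) else None)
    print({k:np.round(v,3).tolist() for k,v in camera_model(c).items()})
save('a.png',cv2.resize(np.vstack(ims),(800,1200))[:600]);save('b.png',cv2.resize(ims[1],(800,600)))
E
```

```text
{'clock': np.float64(0.0), 'joint_pos': array([-1.389,  0.221,  1.528,  0.   ,  1.395, -0.126]), 'dq': array([-0.001,  0.   ,  0.001,  0.001, -0.001, -0.001]), 'joint_efforts': array([-1.0000e-03, -4.9462e+01, -3.8738e+01,  7.0000e-02,  5.7000e-02,
       -0.0000e+00]), 'eef_pos': array([ 0.189, -0.595,  0.404]), 'tool_rot': array([-3.14 , -0.   ,  0.308]), 'contact_force': array([ 0.033, -0.115,  0.141]), 'ft_torque': array([0.003, 0.018, 0.017]), 'gripper_force': np.float64(0.0), 'width': np.float64(0.996)}
scene pad 0.41 [280. 187.  12.  10.] 109 [0.5575 0.0718 0.0772] [[0.534, 0.057, 0.073], [0.581, 0.086, 0.082]]
scene clip 0.43 [266. 194.  22.  13.] 158 [0.5691 0.0195 0.0796] [[0.555, -0.014, 0.074], [0.586, 0.053, 0.085]]
scene carriage 0.94 [275. 201.  53.  40.] 1034 [0.5903 0.0338 0.0693] [[0.529, -0.014, 0.023], [0.63, 0.106, 0.084]]
scene thumb 0.69 [268. 194.  19.  14.] 169 [0.5689 0.0202 0.0795] [[0.553, -0.014, 0.074], [0.586, 0.055, 0.086]]
scene gauge_pin 0.5 [233. 194.  10.  12.] 83 [ 0.4882 -0.0676  0.0166] [[0.462, -0.077, -0.002], [0.497, -0.055, 0.061]]
{'fx': 424.039, 'fy': 424.039, 'cx': 258.785, 'cy': 190.729, 'R': [[0.355, 0.935, -0.017], [0.704, -0.279, -0.653], [-0.615, 0.22, -0.757]], 't': [-0.196, -0.335, 1.703]}
side pad 0.63 [237. 220.  19.  13.] 152 [0.5579 0.0781 0.0779] [[0.535, 0.064, 0.073], [0.58, 0.092, 0.08]]
side clip 0.51 [241. 204.  11.  22.] 217 [0.5675 0.0194 0.0795] [[0.552, -0.043, 0.032], [0.589, 0.059, 0.085]]
side carriage 0.72 [235. 217.  44.  44.] 1380 [0.5657 0.0608 0.062 ] [[0.514, -0.008, 0.013], [0.625, 0.113, 0.083]]
side thumb 0.74 [237. 203.  13.  19.] 206 [0.5674 0.0196 0.0795] [[0.552, -0.013, 0.056], [0.586, 0.058, 0.085]]
{'fx': 377.077, 'fy': 377.077, 'cx': 257.566, 'cy': 194.445, 'R': [[-0.942, -0.336, -0.015], [-0.238, 0.697, -0.677], [0.238, -0.634, -0.736]], 't': [0.492, 0.197, 1.004]}
```

View pics/a.png

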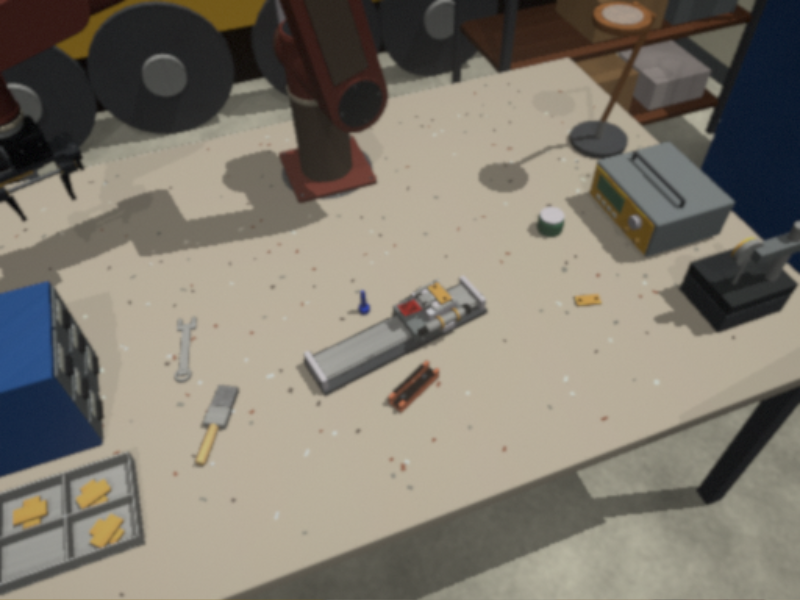

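View pics/b.png

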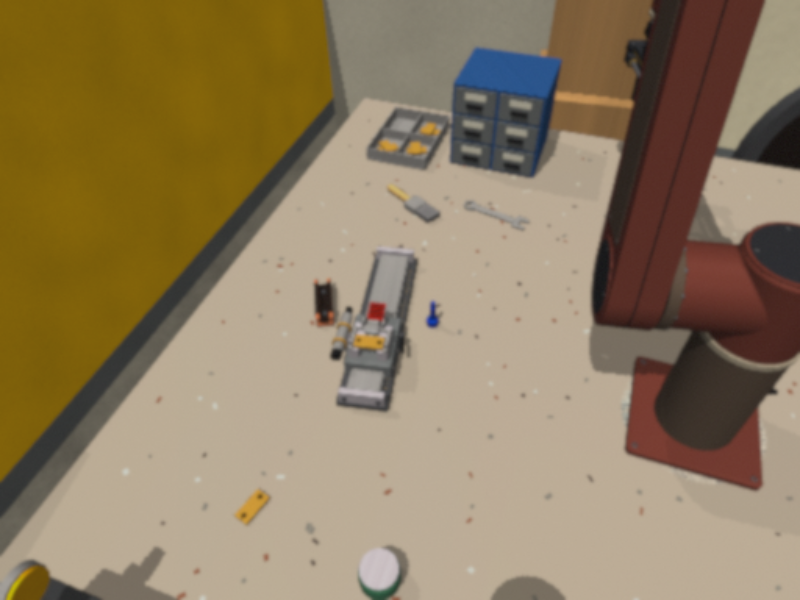

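The scene view shows the carriage with the red plate at (410,308) and the pad at (440,293). In the side view they are at (377,312) and (369,342), so carriage +y is roughly world +y. I'm moving above it now.

{"method": "apply_moves", "body": {"linear": [[46,-41,0],[92,-82,0],[138,-124,0],[184,-165,0],[230,-206,0]], "twist": [[0,0,0],[0,0,0],[0,0,0],[0,0,0],[0,0,0]], "claw": [1,1,1,1,1]}}

```text
clock: 1.23
eef_pos: [0.3467, -0.3278, 0.405]
tool_rot: [3.141, -0.001, 0.307]
contact_force: [0.8, -0.6, -0.3]
width: 1.003
gripper_force: 0.0
```

{"method": "apply_moves", "body": {"linear": [[46,-41,0],[92,-82,0],[138,-124,0],[184,-165,0],[230,-206,0]], "twist": [[0,0,0],[0,0,0],[0,0,0],[0,0,0],[0,0,0]], "claw": [1,1,1,1,1]}}

```text
clock: 1.85
eef_pos: [0.5036, -0.0617, 0.4053]
tool_rot: [3.141, -0.001, 0.308]
contact_force: [0.3, -1.4, 0.5]
width: 1.0
gripper_force: 0.0
```

{"method": "apply_moves", "body": {"linear": [[47,-41,0],[94,-83,0],[94,-83,40],[94,-83,40]], "twist": [[0,0,0],[0,0,0],[0,0,0],[0,0,0]], "claw": [1,1,1,1]}}

```text
clock: 2.35
eef_pos: [0.5661, 0.0448, 0.3612]
tool_rot: [-3.139, 0.007, 0.309]
contact_force: [-0.2, -0.4, -0.4]
width: 0.999
gripper_force: 0.0
```

```bash
cat >> h.py <<'E'
def wrist_T():
    o=get_obs(); T=np.eye(4); T[:3,:3]=Ro.from_euler('xyz',o['tool_rot']).as_matrix(); T[:3,3]=o['eef_pos']; return T,o
def wpts(T,depth,mask):
    m=camera_model('wrist'); v,u=np.nonzero(mask&(depth>0)); z=depth[v,u]
    a=np.c_[(u-m['cx'])/m['fx'],(v-m['cy'])/m['fy']]; r=np.hypot(*a.T)+1e-9
    k=(np.tan(r)/r*z)[:,None]*a
    P=np.c_[k,z,np.ones_like(z)]@(T@np.array(m['mount'])).T
    return P[:,:3]
E
python3 - <<'E'
from h import *
T,o=wrist_T();p,d=grab_frame('wrist');save('c.png',cv2.resize(p,(800,600),interpolation=cv2.INTER_CUBIC))
print(T[:3,3],o['tool_rot'],o['clock'],np.round(camera_model('wrist')['mount'],3).tolist())
np.savez('w1.npz',T=T,d=d,p=p)
for q in ['pad','clip','carriage','thumb']:
    for r in masks_of('wrist',q)[:2]:
        X=wpts(T,d,r['region']); h,_=0,0
        z=np.median(X[:,2]); Y=X[abs(X[:,2]-z)<.006]
        rect=cv2.minAreaRect((Y[:,:2]*1000).astype(np.float32))
        print(q,round(r['score'],2),np.round(r['bbox']),r['region'].sum(),np.round(np.median(X,0),4),rect)
E
```

```text
[0.56609215 0.04482071 0.3612319 ] [-3.13908735  0.00697779  0.30941819] 2.35 [[-0.001, -0.959, -0.284, 0.078], [1.0, -0.0, -0.002, 0.001], [0.002, -0.284, 0.959, 0.02], [0.0, 0.0, 0.0, 1.0]]
pad 0.76 [221. 189.  35.  58.] 1428 [0.559  0.0755 0.0784] ((557.973388671875, 75.13015747070312), (52.47523498535156, 25.80497932434082), 10.080423355102539)
clip 0.9 [278. 197.  86.  40.] 2329 [0.5683 0.0215 0.0799] ((567.6016845703125, 22.742801666259766), (30.393585205078125, 72.94230651855469), 11.304344177246094)
thumb 0.82 [280. 196.  86.  39.] 2365 [0.5682 0.021  0.0799] ((567.0418701171875, 22.511077880859375), (31.454906463623047, 73.89497375488281), 13.980496406555176)
```

View pics/c.png

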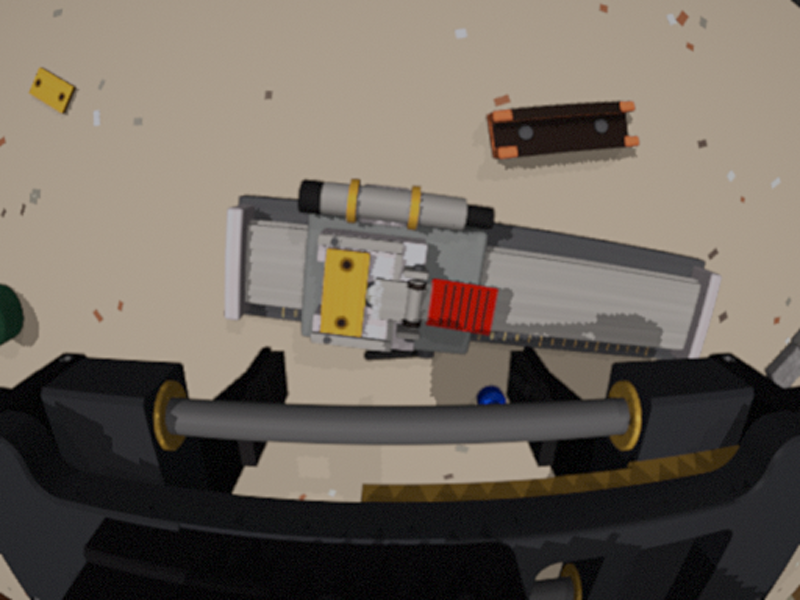

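The wrist view shows the pad at (345,292), the nose at about (395,300) and the red plate at (462,305). The carriage yaw is about 10.5°, with its origin near (0.563, 0.048). I'll align the hand and come down to about 40 mm above the bed.

{"method": "apply_moves", "body": {"linear": [[-1.5,-7,30],[-1.5,-7,70],[-1.5,-7,70],[-1.5,-7,70]], "twist": [[0,0,7.2],[0,0,7.2],[0,0,7.2],[0,0,7.2]], "claw": [0.9,0.9,0.9,0.9]}}

```text
clock: 3.1
eef_pos: [0.5646, 0.0497, 0.2969]
tool_rot: [3.141, -0.003, 0.181]
contact_force: [-0.2, -0.4, 0.9]
width: 0.949
gripper_force: 0.0
```

Run:
```python
from h import *
T,o=wrist_T();p,d=grab_frame('wrist');save('d.png',cv2.resize(p,(800,600),interpolation=cv2.INTER_CUBIC))
print(T[:3,3],o['tool_rot'],o['clock'],o['width'])
np.savez('w2.npz',T=T,d=d,p=p)
for q in ['pad','clip','thumb']:
    for r in masks_of('wrist',q)[:1]:
        X=wpts(T,d,r['region'])
        z=np.median(X[:,2]); Y=X[abs(X[:,2]-z)<.006]
        print(q,round(r['score'],2),np.round(r['bbox']),np.round(np.median(X,0),4),cv2.minAreaRect((Y[:,:2]*1000).astype(np.float32)))
# red plate
hsv=cv2.cvtColor(p,cv2.COLOR_RGB2HSV); m=((hsv[...,0]<6)|(hsv[...,0]>174))&(hsv[...,1]>190)&(hsv[...,2]>90)
X=wpts(T,d,m); print('red',len(X),np.round(np.median(X,0),4),cv2.minAreaRect((X[:,:2]*1000).astype(np.float32)),np.percentile(X[:,2],[5,50,95]))
# top pts near fingers: anything 25..100mm above bed
X=wpts(T,d,d>0); 
L=(X-T[:3,3])@T[:3,:3]
k=(abs(L[:,0])<.015)&(L[:,2]>.165)&(L[:,2]<.195)
for s in (-1,1):
    q=L[k&(s*L[:,1]>0)]; print(s,len(q),np.round(np.percentile(q,[2,50,98],axis=0),4).tolist() if len(q) else '')
```

```text
[0.5646007  0.04969248 0.2968754 ] [ 3.14102839e+00 -2.62969334e-03  1.81485350e-01] 3.1 0.9489796446160974
pad 0.92 [217. 220.  38.  71.] [0.5603 0.0756 0.0784] ((557.8994140625, 75.95848083496094), (52.108177185058594, 27.243547439575195), 11.635144233703613)
clip 0.98 [290. 220. 102.  44.] [0.5697 0.0235 0.0799] ((568.1354370117188, 22.241539001464844), (30.36060905456543, 72.380126953125), 10.623806953430176)
thumb 0.64 [291. 219. 101.  40.] [0.5693 0.0246 0.0801] ((568.0286865234375, 22.580190658569336), (30.182231903076172, 73.08319091796875), 10.495025634765625)
red 1375 [0.5743 0.009  0.078 ] ((571.498046875, 6.378520965576172), (29.37438201904297, 38.268611907958984), 11.082499504089355) [0.07538956 0.07800935 0.08095554]
-1 381 [[-0.0082, -0.049, 0.1652], [0.0089, -0.0411, 0.1734], [0.0112, -0.0403, 0.1816]]
1 393 [[-0.0088, 0.0416, 0.1655], [0.0086, 0.0423, 0.1733], [0.0112, 0.0505, 0.1817]]
```

View pics/d.png

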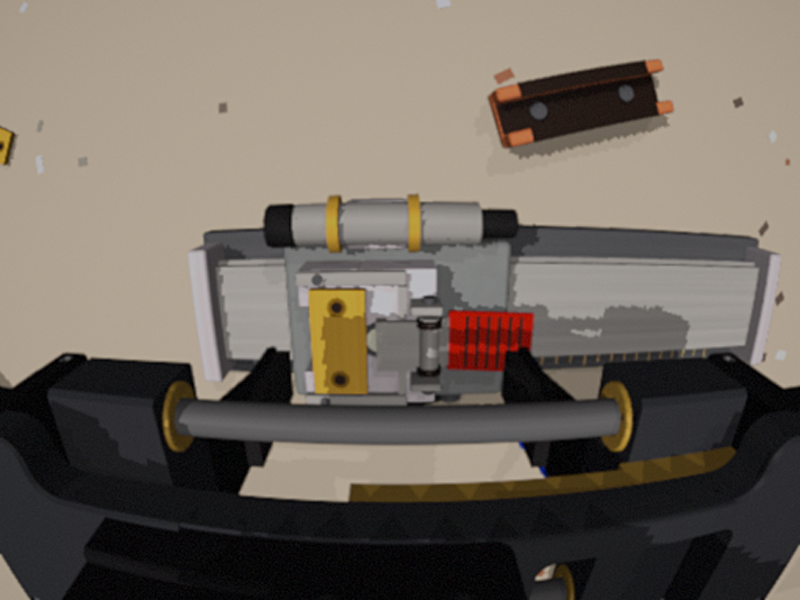

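The hand is aligned: the fingers straddle the pad at (338,342) and the red plate at (490,340). Next I open fully, make a small lateral correction and go down to just above the plate.

{"method": "apply_moves", "body": {"linear": [[-1.5,-1,0],[-1.5,-1,15],[-1.5,-1,28],[-1.5,-1,28],[-1.5,-1,28]], "twist": [[0,0,0],[0,0,0],[0,0,0],[0,0,0],[0,0,0]], "claw": [1,1,1,1,1]}}

```text
clock: 3.92
eef_pos: [0.5621, 0.0509, 0.2664]
tool_rot: [-3.141, 0.001, 0.182]
contact_force: [-0.6, -0.5, 0.8]
width: 1.002
gripper_force: 0.0
```

```bash
cat > look.py <<'E'
from h import *
import sys
T,o=wrist_T();p,d=grab_frame('wrist');save(sys.argv[1]+'.png',cv2.resize(p[130:330,100:420],(800,500),interpolation=cv2.INTER_CUBIC))
print(T[:3,3],o['tool_rot'],o['clock'],o['width'],o['contact_force'])
O=np.array([563.3,47.9,72.2])/1e3;th=np.radians(10.6);C=Ro.from_euler('z',th).as_matrix()
print('tcp in carriage mm',np.round((T[:3,3]-O)@C*1e3,1))
for q in ['pad','clip']:
    for r in masks_of('wrist',q)[:1]:
        X=(wpts(T,d,r['region'])-O)@C*1e3
        z=np.median(X[:,2]); Y=X[abs(X[:,2]-z)<(3 if q=='pad' else 15)]
        print(q,round(r['score'],2),np.round(np.percentile(Y,[1,50,99],axis=0),1).tolist())
        if q=='clip':
            for a in range(-60,15,8):
                s=Y[abs(Y[:,1]-a)<4]; print(a,len(s),np.round(np.median(s[:,2]),1) if len(s) else '')
E
python3 look.py e
```

```text
[0.56210622 0.05088949 0.26636745] [-3.14138941e+00  6.64616758e-04  1.82097748e-01] 3.925 1.0021941433225734 [-0.55063388 -0.53858655  0.79151145]
tcp in carriage mm [ -0.6   3.2 194.2]
pad 0.78 [[-17.7, 15.2, 4.2], [5.4, 27.6, 6.2], [25.5, 40.5, 7.6]]
clip 0.74 [[-13.7, -60.9, 2.8], [2.7, -21.0, 8.5], [14.6, 9.7, 14.8]]
-60 221 8.6
-52 179 7.6
-44 294 6.3
-36 539 5.2
-28 550 4.0
-20 440 5.8
-12 597 13.2
-4 449 9.7
4 503 9.6
12 145 9.7
```

View pics/e.png

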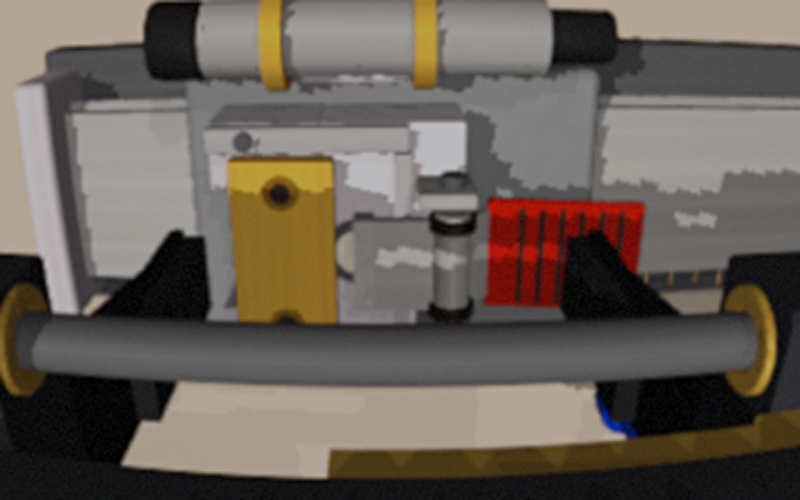

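The pad's outer edge is near carriage y 41 and the outer finger is behind it. The other finger is above the red plate at (600,250), with its tip 12 mm above the bed. I'm pressing down now.

{"method": "apply_moves", "body": {"linear": [[0,0,4],[0,0,8],[0,0,11],[0,0,14.5],[0,0,14.5]], "twist": [[0,0,0],[0,0,0],[0,0,0],[0,0,0],[0,0,0]], "claw": [1,1,1,1,1]}}

```text
clock: 4.7
eef_pos: [0.5624, 0.0513, 0.2528]
tool_rot: [-3.141, -0.001, 0.182]
contact_force: [-1.5, 3.2, 5.8]
width: 1.001
gripper_force: 2.9
```

```bash
python3 look.py f
```

```text
[0.56242248 0.05133805 0.25278311] [-3.14104616e+00 -1.07306030e-03  1.82313609e-01] 4.7 1.0014659090096716 [-1.47744394  3.2489658   5.78169259]
tcp in carriage mm [ -0.2   3.5 180.6]
pad 0.67 [[-9.5, 15.1, 4.1], [9.1, 27.6, 6.2], [25.6, 40.6, 7.6]]
clip 0.58 [[-12.7, -58.9, -4.2], [4.6, -20.4, 2.2], [14.9, 10.0, 16.1]]
-60 126 -3.8
-52 154 -2.9
-44 150 -1.8
-36 542 -0.8
-28 533 0.1
-20 412 1.8
-12 522 13.0
-4 446 12.1
4 455 14.4
12 139 14.9
```

View pics/f.png

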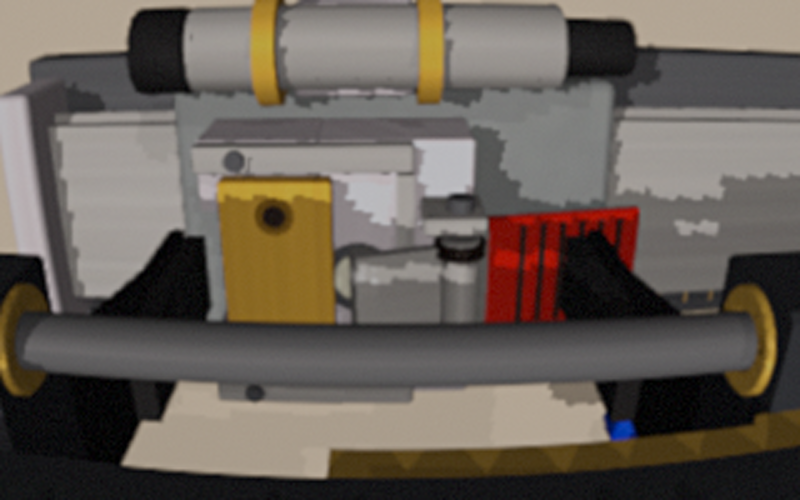

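The nose has risen and the clip angle is about 0.27 rad, with both fingers in place. I'll press 1.5 mm more and push the pad in, closing and shifting together so the plate finger stays put.

{"method": "apply_moves", "body": {"linear": [[0,0,1.5],[0,2,1.5],[0,4,1.5],[0,6,1.5],[0,8,1.5]], "twist": [[0,0,0],[0,0,0],[0,0,0],[0,0,0],[0,0,0]], "claw": [1,0.91,0.82,0.72,0.63], "newtons": 12}}

```text
clock: 5.48
eef_pos: [0.564, 0.0433, 0.2516]
tool_rot: [-3.141, -0.002, 0.182]
contact_force: [-1.4, 3.4, 6.0]
width: 0.84
gripper_force: 3.1
```

```bash
python3 look.py g
```

```text
[0.56404906 0.04327722 0.25164987] [-3.14141054e+00 -1.68011375e-03  1.82304703e-01] 5.475 0.8401348266253464 [-1.41460964  3.43655333  5.97228243]
tcp in carriage mm [-1.000e-01 -4.700e+00  1.794e+02]
pad 0.78 [[-8.5, 5.6, 3.9], [11.8, 19.4, 6.3], [25.6, 30.7, 7.7]]
clip 0.82 [[-12.4, -58.2, -5.5], [4.5, -22.2, 0.7], [14.8, 9.8, 15.7]]
-60 104 -5.1
-52 146 -4.3
-44 210 -2.8
-36 544 -1.6
-28 544 -0.4
-20 451 1.3
-12 497 13.1
-4 420 12.6
4 348 14.8
12 74 13.4
```

View pics/g.png

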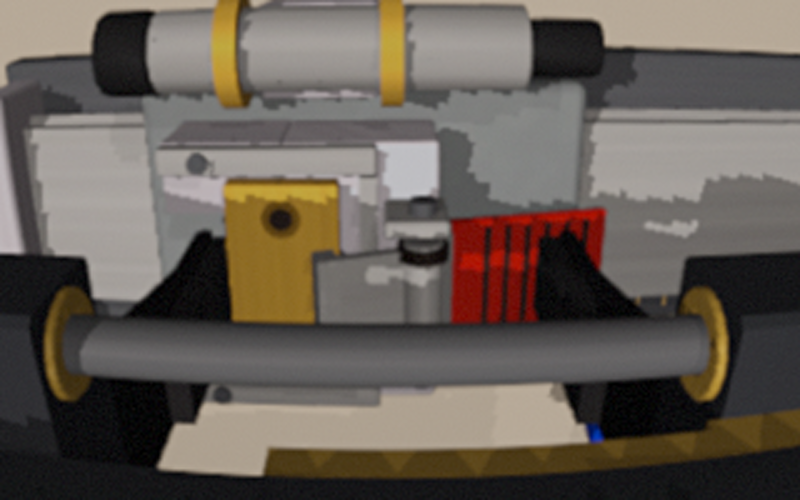

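The pad is sliding under the nose, with its outer edge near y 31. I'll push the remaining 5 mm home with a slight overdrive.

{"method": "apply_moves", "body": {"linear": [[0,1,0],[0,2,0],[0,2.5,0],[0,2.5,0],[0,2.5,0]], "twist": [[0,0,0],[0,0,0],[0,0,0],[0,0,0],[0,0,0]], "claw": [0.59,0.55,0.51,0.49,0.47]}}

```text
clock: 6.25
eef_pos: [0.5642, 0.042, 0.2514]
tool_rot: [-3.138, -0.001, 0.182]
contact_force: [-1.0, 9.7, 5.8]
width: 0.742
gripper_force: 9.1
```

```bash
python3 look.py h
```

```text
[0.56419507 0.0419935  0.25138969] [-3.13849910e+00 -1.26314486e-03  1.82060485e-01] 6.25 0.7416951599494326 [-1.00273334  9.65593193  5.76553503]
tcp in carriage mm [ -0.2  -6.  179.2]
pad 0.68 [[-8.5, 1.0, 3.9], [13.7, 15.9, 6.2], [25.5, 26.1, 7.6]]
clip 0.88 [[-12.6, -58.2, -7.1], [4.9, -22.4, 0.3], [14.8, 10.0, 15.7]]
-60 119 -6.6
-52 216 -5.5
-44 114 -4.2
-36 469 -2.3
-28 556 -0.9
-20 473 0.8
-12 477 13.1
-4 451 12.8
4 233 15.0
12 63 13.3
```

View pics/h.png

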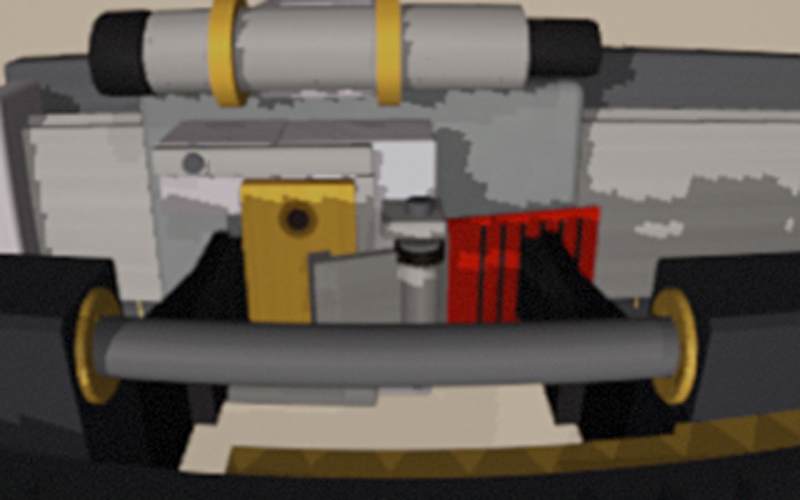

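The lateral force rose by about 6 N with the pad's outer edge at y = 26, so the pad is home. I'll back the pushing finger off slightly with the clip still held, then lift.

{"method": "apply_moves", "body": {"linear": [[0,-0.5,0],[0,-1,0],[0,-1.5,0],[0,-1.5,0],[0,-1.5,0]], "twist": [[0,0,0],[0,0,0],[0,0,0],[0,0,0],[0,0,0]], "claw": [0.54,0.57,0.61,0.61,0.61]}}

```text
clock: 7.02
eef_pos: [0.5643, 0.0425, 0.2517]
tool_rot: [-3.141, -0.002, 0.182]
contact_force: [-0.5, 3.4, 6.5]
width: 0.8
gripper_force: 3.1
```

```bash
python3 look.py i
```

```text
[0.5642664  0.04253503 0.25174797] [-3.14109279e+00 -1.91873748e-03  1.82330438e-01] 7.025 0.7995099111405573 [-0.49297769  3.40239681  6.46908324]
tcp in carriage mm [ -0.   -5.5 179.5]
pad 0.79 [[-8.2, 1.4, 3.9], [13.6, 16.1, 6.2], [25.6, 26.2, 7.6]]
clip 0.67 [[-12.4, -58.5, -5.6], [4.8, -21.8, 0.7], [14.9, 9.9, 15.9]]
-60 115 -5.1
-52 152 -4.2
-44 157 -2.9
-36 542 -1.5
-28 554 -0.4
-20 473 1.3
-12 484 13.0
-4 444 12.4
4 349 14.8
12 75 13.5
```

{"method": "apply_moves", "body": {"linear": [[0,0,-4],[0,0,-9],[0,0,-15],[0,0,-35],[0,0,-70]], "twist": [[0,0,0],[0,0,0],[0,0,0],[0,0,0],[0,0,0]], "claw": [0.61,0.61,0.61,0.61,0.61]}}

```text
clock: 7.8
eef_pos: [0.5631, 0.042, 0.3208]
tool_rot: [-3.141, 0.003, 0.182]
contact_force: [0.8, 0.2, -0.4]
width: 0.806
gripper_force: 0.0
```

{"method": "apply_moves", "body": {"linear": [[0,0,-30],[0,0,-30],[0,0,-30]], "twist": [[0,0,0],[0,0,0],[0,0,0]], "claw": [0.61,0.61,0.61]}}

```text
clock: 8.18
eef_pos: [0.5635, 0.042, 0.3506]
tool_rot: [-3.141, 0.0, 0.182]
contact_force: [-0.4, 0.0, -0.4]
width: 0.807
gripper_force: 0.0
```

```bash
python3 look.py j
```

```text
[0.56346143 0.04204069 0.35057781] [-3.14148397e+00  3.92077846e-04  1.82134996e-01] 8.175 0.807301448808505 [-0.44342007  0.0063631  -0.43600401]
tcp in carriage mm [ -0.9  -5.8 278.4]
pad 0.59 [[-26.2, 1.4, 4.3], [2.2, 16.1, 6.2], [25.5, 25.9, 7.8]]
clip 0.6 [[-14.2, -60.6, 0.7], [0.4, -26.1, 2.9], [14.8, 10.1, 14.7]]
-60 172 2.1
-52 274 2.3
-44 269 2.2
-36 278 2.2
-28 285 2.0
-20 242 3.5
-12 314 13.1
-4 242 11.1
4 246 12.2
12 93 12.9
```

View pics/j.png

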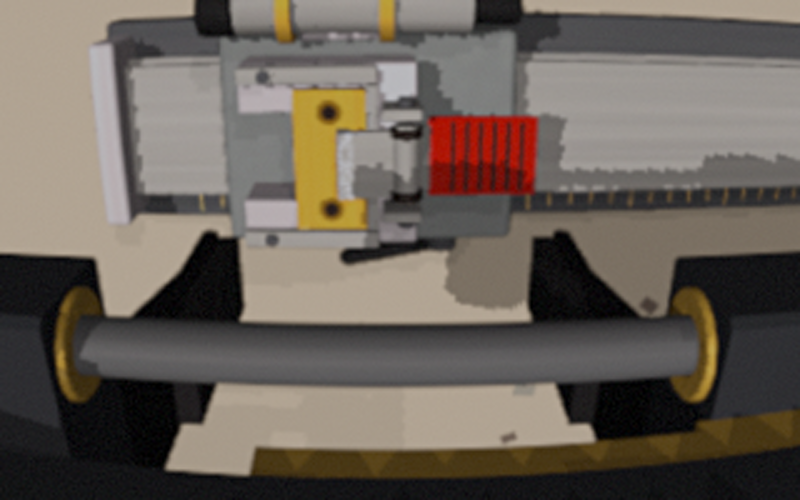

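The clip's nose rests on the pad at (345,160), and the pad's outer edge is at y ≈ 26. The hand is clear with no contact force, so I'm handing in.

```bash
python3 -c "
from workcell import finish_job; print(finish_job())"
```

```text
the job is handed in; nothing more can be done
None
```

The pad is home against the stop with the clip closed on it, the hand is clear and touching nothing, and the job was handed in at about 8 s on the robot's clock.

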